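# Snap the end cap into the spring unit with the seating tool

### The job

A blue end cap is sitting loose on its spring in the mouth of the aluminium cylinder in the bench vice. Take the red-handled seating tool from its wooden stand, press the cap straight down with it until all its catches click and it stays home by itself, bearing down gently so that you never push much harder than the click needs, then put the tool back upright in the hole of its stand. Do not touch the cap with the gripper, and leave the other things on the bench where they are.

Things in the scene. Friction and masses are not known exactly. Their poses are not given: they have to be found in the camera images.
- tool_mid (a point): Centre of the seating tool, half-way up. It is round, 116 mm long, about 160 g, and stands upright in its stand; its z axis points up along it. Red plastic handle 28 mm in diameter from 22 mm below to 50 mm above this point, its ends taper; grip it at or above this point. Below it a 16 mm steel shank and the foot.
- tool_foot (a point): Centre of the underside of the tool's steel foot, 58 mm below tool_mid; z up along the tool. The foot is 26 mm in diameter, 14 mm high; in its underside is a recess 16 mm wide and 8 mm deep that fits over the boss of the cap with 2 mm of play all round; the ring around it presses on the cap.
- stand: Square pale wooden stand of the tool, 90 x 90 mm and 28 mm high, fixed to the table. Origin: centre of its underside; z up. The round hole in the middle of its top is 34 mm wide and 18 mm deep.
- stand_hole (a point): Centre of the floor of the stand's hole, 10 mm above the table; the tool's foot stands here at the start and must stand here at the end.
- housing: Bright aluminium cylinder clamped upright in the black bench vice, fixed: 70 mm high, 48 mm outer and 34 mm bore diameter. Origin: centre of its underside; z up along the bore. The vice's jaws, 100 mm wide, end 95 mm above the table; the cylinder stands 30 to 45 mm out of them. Inside it are a spring plate under the cap, three spring catches and, below, a hard seat.
- rim (a point): Centre of the cylinder's upper rim, 70 mm above its origin. The depth of catches and seat differs by up to 20 mm from unit to unit and is not given: the cap meets the hard seat 11 to 31.5 mm below its starting height, and has clicked 1 to 3 mm before.
- cap: Loose blue plastic end cap, 31 mm in diameter, 25 mm high in all, 30 g. Origin: centre of its underside; z up. Its flat top face, 20 mm up, has a round boss in the middle, 12 mm in diameter, 5 mm high. At the start it rests on the spring plate, underside 12 mm below the rim, top face 8 mm above it; home, the top face is 3 to 24 mm below the rim.
- cap_top (a point): Centre of the cap's flat top face, 20 mm above its origin. Pressed here, the spring gives 2 to 5 N; the catches then resist for 6 to 7 mm, up to about 9 to 15 N in all; then the cap clicks: it jumps some 3 mm ahead of the tool, the force falls to under 4 N, and rises steeply once cap and tool meet the hard seat. The cap springs back up unless it has clicked.
- catch0 (a joint): One of the three spring catches in the bore, seen only through the cylinder's mouth: metres it is pushed outwards. 0 when relaxed, about 0.0023 while the cap's bead passes it, near 0 again when it has clicked into the cap's groove.
- catch1 (a joint): One of the three spring catches in the bore, seen only through the cylinder's mouth: metres it is pushed outwards. 0 when relaxed, about 0.0023 while the cap's bead passes it, near 0 again when it has clicked into the cap's groove.
- catch2 (a joint): One of the three spring catches in the bore, seen only through the cylinder's mouth: metres it is pushed outwards. 0 when relaxed, about 0.0023 while the cap's bead passes it, near 0 again when it has clicked into the cap's groove.
- file: Bystander: hand file with a red handle, 300 mm long, lying beyond the vice.
- spare_handle: Bystander: loose red file handle, 110 mm long, lying.
- hacksaw: Bystander: blue hacksaw, 400 mm long, lying at the left.
- tube_a: Bystander: cut aluminium tube, 24 mm in diameter, standing, 50 mm high.
- tube_b: Bystander: cut aluminium tube, 24 mm in diameter, standing, 35 mm high.
- spare_cap: Bystander: a second blue cap like the first, standing on the table; not to be used.
- screwdriver: Bystander: orange screwdriver lying at the right.

How it is judged (in metres and radians):
On the way, in this order (a step that is already met when the one before it is completed fails the run):
1. the tool is lifted clear of its stand (z of tool_foot in the frame of stand_hole above 0.04 m), for 0.1 s.
2. the tool, upright, presses the cap into its catches: a catch is pushed back by at least 1.2 mm (value of joint any of catch0, catch1, catch2 above 0.0012 m and contact force between tool and cap above 1 N and angle between the z axis of tool_foot and the z axis of housing, either way round below 0.15 rad).
3. the cap has clicked: down at least 10 mm, level, all three catches back in, with the upright tool still bearing on it (z of cap in the frame of housing below 0.048 m and horizontal distance between cap and housing below 0.003 m and value of joint each of catch0, catch1, catch2 below 0.0008 m and angle between the z axis of cap and the z axis of housing, either way round below 0.08 rad and contact force between tool and cap above 1 N and angle between the z axis of tool_foot and the z axis of housing, either way round below 0.15 rad), for 0.02 s.
At the end, for the whole second after the job is handed in: Cap home: at least 10 mm below its starting height, centred in the bore within 3 mm, level within 0.08 rad, all three catches under 0.8 mm. Tool upright within 0.1 rad on the floor of the stand's hole, within 6 mm of its middle and 4 mm of its floor, released and at rest (z of cap in the frame of housing below 0.048 m and horizontal distance between cap and housing below 0.003 m and value of joint each of catch0, catch1, catch2 below 0.0008 m and angle between the z axis of cap and the z axis of housing, either way round below 0.08 rad and horizontal distance between tool_foot and stand_hole below 0.006 m and z of tool_foot in the frame of stand_hole below 0.004 m and angle between tool_foot's own z axis and vertical below 0.1 rad and linear speed of each of tool, cap below 0.02 m/s); the robot touches nothing.
It fails at once if the tool presses on the cap with more than 30 N (contact force between tool and cap above 30 N).
It fails at once if the fingers touch the cap (contact force between the fingers and cap above 0.5 N).
It fails at once if the cap comes out of the cylinder (z of cap in the frame of housing above 0.068 m).
It fails at once if a bystander is moved by more than 20 mm (distance of any of file, spare_handle, hacksaw, tube_a, tube_b, spare_cap, screwdriver from where it was at the start of the episode above 0.02 m).
It also fails if it takes over 72 s, if anything falls off the work surface, if the arm or the gripper's body presses on something with over 40 N, if the wrist force passes 120 N, or if a joint passes its speed limit or range.

### The arm

A 6-joint arm with a two-finger parallel gripper is mounted at the origin on the work surface. World frame = base frame: x ahead of the robot, y to its left, z up, the work surface at z = 0. Lengths are in mm, angles in rad, forces in N, time in s.
With the tool pointing down it reaches from about 250 to 775 mm from the base axis. Payload 4 kg.
Tool frame: the origin (TCP) lies midway between the tips of the shut fingers; the grasp point (between the pads) lies 19 mm behind it (ctrl.grasp_offset is the distance from the TCP to the grasp point, in mm); z points along the fingers, y is the line along which they close (so a half turn about z gives the same grasp; the last joint's range is limited). The gripper opens to 94 mm and grips with 3 to 60 N. Pads are 16 mm wide; open, the fingers measure 119 mm over their backs; the gripper's body (75 mm by 177 mm) begins 78 mm behind the grasp point.
Start: joints at [-0.103, 0.087, 1.371, -0, 1.684, -0.103], TCP at [550.018, -0.007, 205.506] pointing down, gripper open.
Joint ranges: [-3.1, 3.1], [-0.76, 2.03], [0.27, 2.55], [-1.08, 4.22], [0.17, 2.65], [-2.57, 2.57]. Speed limits (rad/s): [2.79, 2.79, 3.14, 3.14, 3.14, 3.14].

### API

Orientations are given as a unit quaternion [x, y, z, w].
In Python, from rig import ctrl, eyes gives the robot as it stands.
- The arm moves only by the tool send_rows, never from a script. Its argument "deltas" is a list of rows, each a list of 6 numbers: the shift along the world's x, y, z normalised to -1 to 1, where 1 is 0.04 m, then the turn, a rotation vector about the world's x, y, z normalised to -1 to 1, where 1 is 4 degrees. In form: [[tx, ty, tz, ax, ay, az], ...]. A call has exactly 10 rows; each row shifts and turns the commanded pose from where the row before left it; what a row does not reach is not made up. A row lasts 1/8 s, in which the tool goes at most 62.5 mm and 10.7 degrees, less where a joint would pass 70% of its speed; a pose out of reach is approached as far as the arm can. A call with a number of a shift or a turn outside -1 to 1 is refused whole. A call with a gripper value outside its range is refused whole. "fingers" is the closure, from 0 (fully open) to 1 (shut), set as the call begins (left out, the last holds). The fingers move at their own pace and stop on an object; "force" is the grip in N (left out, the last holds). Time passes only in rows, so rows that do not move let the fingers close, or fill a call up. It gives the time, the measured TCP pose, the force, the opening and the grip force at its end, in the units of the state.
- ctrl.read_state(): the state, without advancing time (a new reading comes with each control period).
- eyes.camera(name): name is "scene" or "side" or "wrist"; returns (picture, depth): 480x640x3 uint8, red, green, blue; 480x640 float32, mm along the optical axis (not along the pixel's ray), 0 where there is no reading.
- eyes.get_calibration(name): a dict with "K" (3x3 intrinsics, pixels), "k1" (the pictures are not rectified: a ray, as slopes to the right and down, at radius r is drawn at 1 + k1 r^2 times it, then the intrinsics apply), "R" (3x3) and "t" (3): a world point X has camera coordinates R X + t. Camera axes: x right, y down, z forward; pixel columns grow to the right and rows downward; lengths in mm; the calibration is good to about 2 mm. A picture is of the moment at which its call begins: read the wrist's pose just before it. get_calibration takes no time and is no camera call; for the wrist camera it gives the pose at the moment of the call.
- ctrl.sign_off(): hands the job in; it is judged then, once.
The state is a dict: "t": time; "joint_positions": joint angles; "qvel": joint speeds; "effort": joint torques, N m; "tcp_pos": TCP position; "tool_rot": TCP orientation; "ft_force": force on the tool from outside, world axes, zero at the start; "ft_torque": the same for the moment, N m; "grip_width": finger opening in mm; "gripper_force": force on a finger pad.
Only numpy, scipy, OpenCV 4.12 (cv2) and the standard library are available. Lean on these libraries where they do the work, as an engineer would, in place of code of your own. Each camera call takes 0.05 s, during which the arm holds its last target. There are 200 camera calls.

## Working session

There is one attempt and no reset: what is moved stays moved. The work goes in short steps, Python scripts to look and compute and a tool call to move; the robot and the scene stay as the last step left them, time stands still between calls to the robot, and variables do not carry over. Pictures are saved under pics/ and viewed, at most 10 in all, crops included, and the job is handed in when it is done.

Besides the shell and the picture viewer there is one more tool, called after "Call:" as name(argument=value, ...) on one line, values as JSON. send_rows: Moves the arm, as the interface text tells. Scaled input: -1 to 1 covers 0.04 m each way for a shift and 4 degrees each way for a turn. Its arguments: {"type":"object","properties":{"deltas":{"type":"array","items":{"type":"array","items":{"type":"number","minimum":-1,"maximum":1}}},"fingers":{"type":"number"},"force":{"type":"number"}},"required":["deltas"]}

```bash
ls; mkdir -p pics; cat > h.py <<'E'
import numpy as np, cv2
from rig import ctrl, eyes
def shot(n,f):
    c=eyes.get_calibration(n); p,d=eyes.camera(n)
    cv2.imwrite('pics/'+f+'.png',cv2.cvtColor(p,cv2.COLOR_RGB2BGR)); np.savez('pics/'+f,p=p,d=d,**{k:np.array(c[k]) for k in('K','k1','R','t')})
    return p,d,c
def world(d,c):
    """world points for every pixel"""
    K=np.array(c['K']);k1=float(c['k1']);h,w=d.shape
    u,v=np.meshgrid(np.arange(w),np.arange(h))
    p=np.stack([u,v],-1).reshape(-1,1,2).astype(float)
    s=cv2.undistortPoints(p,K,np.array([k1,0,0,0.])).reshape(h,w,2)
    C=np.dstack([s*d[...,None],d])
    return (C-np.array(c['t']))@np.array(c['R'])
E
python3 - <<'E'
from h import *
for n in('scene','side'):
    p,d,c=shot(n,n+'0'); print(n,c)
print(ctrl.read_state())
E
```

```text
pics
scene {'K': array([[599.75297805,   0.        , 312.06191043],
       [  0.        , 599.75297805, 239.0226918 ],
       [  0.        ,   0.        ,   1.        ]]), 'k1': -0.06477922695472811, 'R': array([[-0.52018669,  0.85402895,  0.00635278],
       [ 0.62513601,  0.38581566, -0.67849189],
       [-0.58190272, -0.3489711 , -0.73458042]]), 't': array([ 282.44649279, -315.90926776, 1749.30050612])}
side {'K': array([[556.26732411,   0.        , 314.20146215],
       [  0.        , 556.26732411, 245.38205778],
       [  0.        ,   0.        ,   1.        ]]), 'k1': -0.1484678565418037, 'R': array([[-0.74632354, -0.66528548,  0.01990962],
       [-0.4437033 ,  0.47500855, -0.75993043],
       [ 0.49611345, -0.57598794, -0.64969943]]), 't': array([ 436.20433876,  327.04718471, 1066.71947424])}
{'t': 0.1, 'joint_positions': array([-1.03085185e-01,  8.78895452e-02,  1.37207884e+00, -5.19748469e-05,
        1.68359415e+00, -1.03057651e-01]), 'qvel': array([ 7.98605582e-04,  4.32255482e-05, -1.49336778e-03, -1.53884746e-06,
        7.44570950e-05,  9.94941720e-04]), 'effort': array([ 2.25695316e-03, -3.41256917e+01, -3.03301656e+01,  7.19034858e-02,
        3.05556308e-02, -9.49158243e-05]), 'tcp_pos': array([5.49512919e+02, 3.57131590e-02, 2.04428919e+02]), 'tool_rot': array([ 7.07118223e-01,  7.07094653e-01, -6.41145966e-04, -7.48133043e-04]), 'ft_force': array([-0.83955549,  0.55504013, -0.3366876 ]), 'ft_torque': array([ 0.04469338,  0.01102259, -0.01450496]), 'gripper_force': 0.0, 'grip_width': 93.97956824751225}
```

View pics/scene0.png

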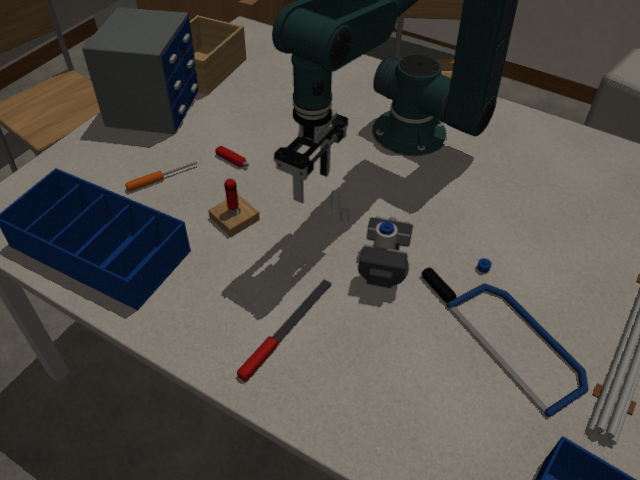

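View pics/side0.png

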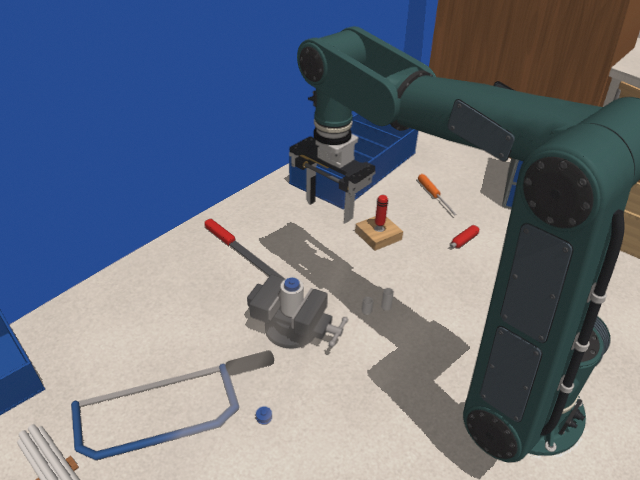

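The scene view shows the tool at (232,193) in its stand at (233,214), and the cap and cylinder at (386,230). The side view shows the tool at (382,210), the cap at (291,284), and the tubes at (367,305) and (387,298).

```bash
cat > m.py <<'E'
from h import *
import sys
def blobs(f,win_t,win_c):
    z=np.load('pics/'+f+'.npz');c={k:z[k] for k in('K','k1','R','t')}
    W=world(z['d'],c);hsv=cv2.cvtColor(z['p'],cv2.COLOR_RGB2HSV);H,S,V=[hsv[...,i].astype(int) for i in range(3)]
    red=((H<8)|(H>172))&(S>150)&(V>60); blue=(H>100)&(H<125)&(S>130)&(V>50)
    wood=(H>8)&(H<25)&(S>70)&(V>80)
    def sub(m,w): o=np.zeros_like(m);o[w[1]:w[3],w[0]:w[2]]=m[w[1]:w[3],w[0]:w[2]];return o&(z['d']>0)
    return W,sub(red,win_t),sub(wood,win_t),sub(blue,win_c),sub((S<60)&(V>90),win_c),c
def circ(P):  # fit circle centre
    A=np.c_[2*P[:,:2],np.ones(len(P))];s=np.linalg.lstsq(A,(P[:,:2]**2).sum(1),rcond=None)[0];return s[:2],np.sqrt(s[2]+s[:2]@s[:2])
if __name__=='__main__':
  for f,wt,wc in(('scene0',(200,170,265,240),(365,215,412,250)),('side0',(350,190,410,250),(270,270,315,320))):
    W,r,w,b,g,c=blobs(f,wt,wc)
    P=W[r];print(f,'red',len(P),P.min(0),P.max(0),circ(P[(P[:,2]>55)&(P[:,2]<100)]))
    P=W[w];T=P[abs(P[:,2]-28)<5]; print('wood top',len(T),np.median(T[:,2]),cv2.minAreaRect(T[:,:2].astype(np.float32)))
    P=W[b];print('blue',len(P),np.percentile(P,[2,50,98],axis=0).round(1).tolist())
    T=P[P[:,2]>np.median(P[:,2])-6];print(T.mean(0),cv2.minEnclosingCircle(T[:,:2].astype(np.float32)))
    P=W[g];Q=P[(P[:,2]>90)&(P[:,2]<145)];print('alu',len(Q),np.percentile(Q,[2,50,98],axis=0).round(1).tolist())
    Q=Q[(Q[:,2]>103)&(Q[:,2]<123)]; print(circ(Q) if len(Q)>5 else '')
E
python3 m.py
```

```text
scene0 red 72 [ 446.22384557 -326.02975387   -2.6093479 ] [ 571.1727924  -203.73127631  128.21416207] (array([ 561.95895615, -216.08487704]), np.float64(12.31950455599378))
wood top 556 26.332079838454028 ((558.3441772460938, -218.97222900390625), (94.09661865234375, 91.9344482421875), 73.38665008544922)
blue 114 [[451.9, 144.4, 92.2], [508.0, 165.5, 136.0], [520.7, 179.2, 141.6]]
[507.98283282 165.92532995 136.23649402] ((505.892822265625, 165.4955596923828), 17.153478622436523)
alu 96 [[467.3, 131.6, 93.4], [512.6, 172.0, 126.8], [531.6, 187.6, 129.8]]

side0 red 257 [ 540.87198837 -233.20494758   43.13053909] [ 568.23664588 -206.62223688  130.43139807] (array([ 553.86985469, -219.52099547]), np.float64(9.61115781418328))
wood top 603 28.027516735880525 ((556.2945556640625, -221.63946533203125), (96.1533432006836, 95.19214630126953), 74.2538070678711)
blue 80 [[494.3, 149.2, 134.2], [505.7, 162.0, 137.0], [519.8, 173.9, 142.9]]
[506.38438772 162.40571147 137.52556808] ((505.958740234375, 160.50442504882812), 15.659727096557617)
alu 765 [[439.8, 130.1, 91.1], [494.3, 176.3, 97.3], [553.8, 207.8, 131.3]]
(array([503.38368745, 163.98068152]), np.float64(21.028675873826174))
```

Call:
send_rows(deltas=[[0.05,-0.6,0,0,0,0],[0.05,-0.6,0,0,0,0],[0.05,-0.6,0,0,0,0],[0.05,-0.6,0,0,0,0],[0,-0.6,0,0,0,0],[0,-0.6,0,0,0,0],[0,-0.6,0,0,0,0],[0,-0.6,0,0,0,0],[0,-0.6,0,0,0,0],[0,0,0,0,0,0]], fingers=0)

```text
t: 1.35
tcp_pos: [557.7, -217.4, 204.7]
tool_rot: [0.708, 0.706, -0.0, -0.001]
ft_force: [-0.5, 0.6, -0.3]
grip_width: 94.2
gripper_force: 0.0
```

```bash
python3 - <<'E'
from h import *
p,d,c=shot('wrist','w1'); print(c); print(ctrl.read_state()['tcp_pos'],ctrl.read_state()['tool_rot'])
E
```

```text
{'K': array([[398.09545045,   0.        , 317.11761736],
       [  0.        , 398.09545045, 241.37497601],
       [  0.        ,   0.        ,   1.        ]]), 'k1': -0.031217195293170855, 'R': array([[ 0.99999363, -0.00332217, -0.00130228],
       [-0.00289207, -0.96835559,  0.2495578 ],
       [-0.00209014, -0.24955244, -0.96835903]]), 't': array([-556.66947918, -235.31464815,  336.31659801])}
[ 557.81636853 -216.34544451  204.98505798] [ 7.07534485e-01  7.06678552e-01  1.05034853e-04 -6.04580980e-04]
```

View pics/w1.png

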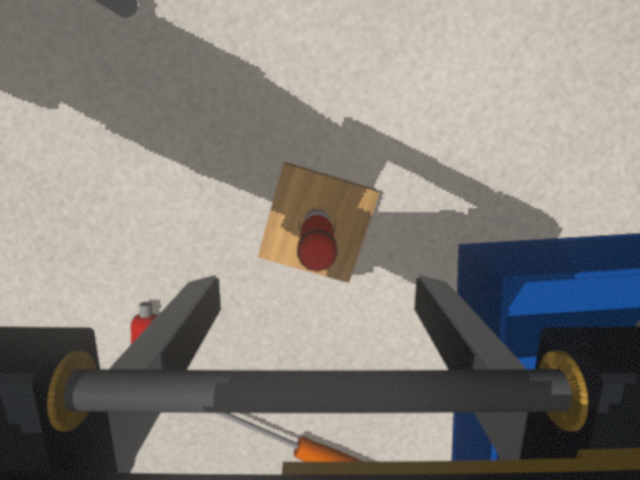

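The wrist view shows the tool head at (317,250), the stand centred near (320,222), and the blue bin to the right from column 460.

```bash
python3 - <<'E'
from m import *
W,r,w,b,g,c=blobs('w1',(240,150,400,300),(440,220,640,300))
P=W[r];Z=P[:,2]
print(len(P),P.min(0),P.max(0))
for lo,hi in((50,75),(75,95),(95,112),(108,135)):
    q=P[(Z>lo)&(Z<hi)]; print(lo,len(q),(q.min(0)+q.max(0))/2 if len(q) else '',circ(q) if len(q)>9 else '')
t=P[Z>Z.max()-8];print('top',t.mean(0),cv2.minEnclosingCircle(t[:,:2].astype(np.float32)))
T=W[w];T=T[abs(T[:,2]-28)<6];print('stand',np.median(T[:,2]),cv2.minAreaRect(T[:,:2].astype(np.float32)))
B=W[b];print('bin',np.percentile(B,[1,50,99],axis=0))
E
```

```text
980 [ 544.40836664 -231.88040715   53.94863657] [ 568.33774753 -208.27715066  127.70988789]
50 65 [ 556.4630621  -211.00927888   64.42740656] (array([ 556.03314837, -222.21068127]), np.float64(13.661567739303992))
75 88 [ 556.81536801 -211.58918975   85.12076868] (array([ 555.99556584, -221.99473236]), np.float64(13.500981853731544))
95 13 [ 556.75602937 -209.48024518   98.17927103] (array([ 556.00438174, -219.60439154]), np.float64(11.401386320541734))
108 814 [ 556.37305708 -220.37980021  122.70304107] (array([ 556.21773021, -219.71740255]), np.float64(7.886966071296473))
top [ 556.30001935 -219.46487147  125.21653555] ((556.2944946289062, -219.9680633544922), 12.045324325561523)
stand 27.73962914468296 ((555.9886474609375, -222.36679077148438), (90.41478729248047, 90.06157684326172), 73.17019653320312)
bin [[ 696.83700267 -305.10364034    4.37054849]
 [ 774.38605044 -246.34305743   45.57839026]
 [ 884.03519009 -238.05445956  100.38959807]]
```

Call:
send_rows(deltas=[[-0.05,-0.125,0,0,0,0],[0,0,-0.5,0,0,0],[0,0,-0.5,0,0,0],[0,0,-0.5,0,0,0],[0,0,-0.5,0,0,0],[0,0,-0.5,0,0,0],[0,0,-0.5,0,0,0],[0,0,-0.5,0,0,0],[0,0,0,0,0,0],[0,0,0,0,0,0]])

```text
t: 2.65
tcp_pos: [556.5, -220.9, 66.5]
tool_rot: [0.707, 0.707, 0.0, 0.001]
ft_force: [0.2, 0.4, 0.1]
grip_width: 94.0
gripper_force: 0.0
```

Call:
send_rows(deltas=[[0,0,0,0,0,0],[0,0,0,0,0,0],[0,0,0,0,0,0],[0,0,0,0,0,0],[0,0,0,0,0,0],[0,0,0,0,0,0],[0,0,0,0,0,0],[0,0,0,0,0,0],[0,0,0,0,0,0],[0,0,0,0,0,0]], fingers=1, force=40)

```text
t: 3.9
tcp_pos: [556.1, -221.0, 65.5]
tool_rot: [0.707, 0.707, 0.0, 0.0]
ft_force: [1.0, -0.4, -0.4]
grip_width: 27.0
gripper_force: 40.0
```

Call:
send_rows(deltas=[[0,0,0.25,0,0,0],[0,0,0.5,0,0,0],[0,0,0.5,0,0,0],[0,0,0.5,0,0,0],[0,0,0.5,0,0,0],[0,0,0.5,0,0,0],[0,0,0.5,0,0,0],[0,0,0.5,0,0,0],[0,0,0.5,0,0,0],[0,0,0.25,0,0,0]])

```text
t: 5.15
tcp_pos: [556.3, -221.1, 247.3]
tool_rot: [0.707, 0.707, 0.0, 0.001]
ft_force: [-1.7, 0.1, -2.0]
grip_width: 27.5
gripper_force: 40.0
```

Call:
send_rows(deltas=[[0,0.25,0,0,0,0],[-0.1,0.5,0,0,0,0],[-0.1,0.5,0,0,0,0],[-0.1,0.5,0,0,0,0],[-0.1,0.5,0,0,0,0],[-0.1,0.5,0,0,0,0],[-0.1,0.5,0,0,0,0],[-0.1,0.5,0,0,0,0],[-0.1,0.5,0,0,0,0],[0,0.25,0,0,0,0]])

```text
t: 6.4
tcp_pos: [523.8, -39.7, 245.7]
tool_rot: [0.707, 0.707, 0.0, 0.0]
ft_force: [0.8, 0.1, -1.3]
grip_width: 27.1
gripper_force: 40.0
```

```bash
python3 - <<'E'
from h import *
p,d,c=shot('wrist','w2'); print(ctrl.read_state()['tcp_pos'],ctrl.read_state()['tool_rot'],ctrl.read_state()['ft_force'])
E
```

```text
[523.96874342 -38.87881386 245.6910028 ] [ 7.06430720e-01  7.07782000e-01  5.10477733e-04 -1.35184979e-04] [ 0.26549802  0.92800308 -0.94297508]
```

View pics/w2.png

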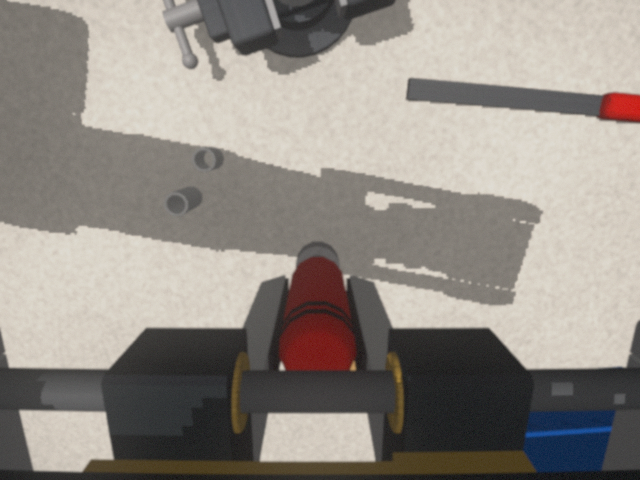

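The wrist view shows the tool held upright, with its foot at (317,253). The vice is coming into view at the top, near (300,20), so I'll move closer.

Call:
send_rows(deltas=[[0,0.25,0,0,0,0],[-0.1,0.5,0,0,0,0],[-0.1,0.5,0,0,0,0],[-0.1,0.5,0,0,0,0],[-0.1,0.5,0,0,0,0],[-0.05,0.5,0,0,0,0],[0,0.5,0,0,0,0],[0,0.25,0,0,0,0],[0,0,0,0,0,0],[0,0,0,0,0,0]])

```text
t: 7.7
tcp_pos: [506.0, 98.6, 245.5]
tool_rot: [0.707, 0.707, -0.0, 0.0]
ft_force: [0.5, -0.5, -1.9]
grip_width: 27.6
gripper_force: 40.0
```

```bash
python3 - <<'E'
from h import *
s=ctrl.read_state();p,d,c=shot('wrist','w3'); print(s['tcp_pos'],s['ft_force'])
shot('side','side3');shot('scene','scene3')
E
```

```text
[506.03323361  98.5679614  245.48298542] [ 0.54856706 -0.54804898 -1.87814007]
```

View pics/w3.png

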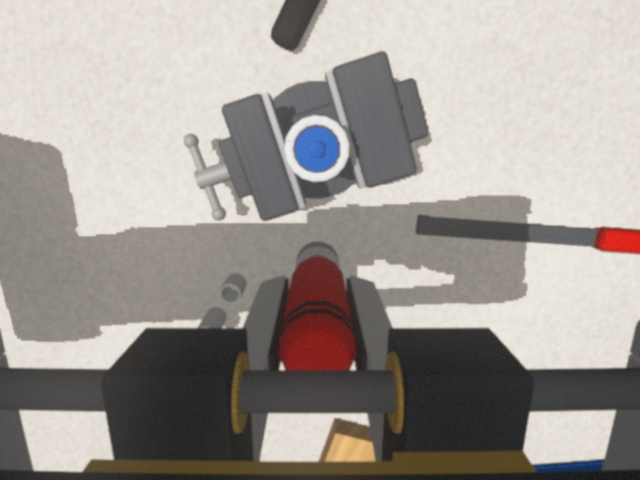

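The cap boss is at (317,149), the rim ring is around it with a radius of about 33 px, and the tool foot is visible at (317,253).

```bash
python3 - <<'E'
from m import *
W,r,w,b,g,c=blobs('w3',(270,230,370,380),(270,100,360,200))
P=W[b];print('blue',len(P),np.percentile(P,[2,50,98],axis=0).round(1).tolist())
med=np.median(P[:,2]);T=P[abs(P[:,2]-med)<3];print('cap',T.mean(0),cv2.minEnclosingCircle(T[:,:2].astype(np.float32)))
B=P[P[:,2]>med+3];print('boss',len(B),B.mean(0) if len(B) else '')
z=np.load('pics/w3.npz');Vv=z['p'].min(-1)
m=np.zeros(Vv.shape,bool);m[100:200,270:360]=True
Q=W[m&(Vv>150)];Q=Q[(Q[:,2]>115)&(Q[:,2]<140)];print('rim',len(Q),np.median(Q[:,2]),cv2.minEnclosingCircle(Q[abs(Q[:,2]-np.median(Q[:,2]))<2.5][:,:2].astype(np.float32)),circ(Q))
P=W[r];Z=P[:,2];print('tool red',Z.min(),Z.max())
for lo in range(220,300,15):
    q=P[(Z>lo)&(Z<lo+15)]
    if len(q)>9:print(lo,len(q),q.min(0),q.max(0),circ(q))
m=np.zeros(Vv.shape,bool);m[238:275,295:340]=True
Q=W[m&~r&(W[...,2]>170)];print('foot',len(Q),Q.min(0),Q.max(0))
for lo in (180,186,192,198,204,210,220):
    q=Q[(Q[:,2]>lo)&(Q[:,2]<lo+6)]
    if len(q)>9:print(lo,len(q),q.min(0)[:2],q.max(0)[:2],circ(q))
# side views
for f,n in(('side3','side'),('scene3','scene')):
    z=np.load(f'pics/{f}.npz');cc={k:z[k] for k in('K','k1','R','t')};W=world(z['d'],cc)
    M=(abs(W[...,0]-506)<30)&(abs(W[...,1]-99)<30)&(W[...,2]>180)&(W[...,2]<240)&(z['d']>0);q=W[M]
    print(f,len(q));
    for lo in(184,190,196,203,210):
        s=q[(q[:,2]>lo)&(q[:,2]<lo+7)]
        if len(s)>9:print(lo,len(s),s.min(0)[:2],s.max(0)[:2],circ(s))
    print(q.min(0) if len(q) else'')
E
```

```text
blue 1450 [[490.5, 149.9, 135.2], [503.9, 163.4, 136.8], [517.3, 176.9, 142.3]]
cap [504.0875446  163.46599881 136.64144303] ((504.0688781738281, 163.32313537597656), 15.142908096313477)
boss 215 [504.34674402 163.27323539 141.58239219]
rim 1654 128.36360558279205 ((504.1728820800781, 163.24192810058594), 23.844398498535156) (array([504.16417681, 163.31969775]), np.float64(20.46867882385561))
tool red 229.56100502765946 355.31761499819515
220 54 [495.90585577 107.80414755 229.56100503] [513.00763443 111.41717127 234.99223282] (array([504.78093312,  98.55277499]), np.float64(12.76560888628996))
235 355 [492.75633138 103.87916764 235.07638995] [515.90643414 111.62664049 249.98503974] (array([504.74602854,  97.87222989]), np.float64(13.463850635273054))
250 555 [491.560075   102.20760997 250.02692293] [517.02051502 111.75562476 264.98647924] (array([504.72853324,  97.78755093]), np.float64(13.55823061093085))
265 775 [491.02157294 100.05381274 265.01215833] [517.14133855 111.83645661 279.98245909] (array([504.69382103,  97.85097499]), np.float64(13.544359761735764))
280 389 [492.0318145
[... 1386 characters left out ...]
022758] (array([504.21766637,  98.31470717]), np.float64(6.071937176196298))
[489.30561109  81.93783584 188.68698405]
scene3 197
190 29 [505.95227517  90.4706399 ] [519.90205152 113.63294272] (array([508.31914123, 101.81648883]), np.float64(11.263640103620183))
196 55 [496.1731855   87.71205185] [521.53911034 114.097368  ] (array([508.16230165, 101.26917766]), np.float64(11.203549506810596))
203 29 [505.68675124  90.48933926] [520.69382721 113.37651281] (array([512.01106384, 102.55436493]), np.float64(7.6307068803359845))
210 18 [504.36122888  94.2546934 ] [516.8939273  110.00853289] (array([508.43665729, 102.24355954]), np.float64(7.155298008697768))
[496.1731855   87.71205185 187.17531507]
```

Call:
send_rows(deltas=[[-0.016,0.245,0,0,0,0],[0,0.35,0,0,0,0],[0,0.35,0,0,0,0],[0,0.35,0,0,0,0],[0,0.35,0,0,0,0],[0,0,-0.25,0,0,0],[0,0,-0.25,0,0,0],[0,0,-0.25,0,0,0],[0,0,-0.25,0,0,0],[0,0,0,0,0,0]])

```text
t: 9.1
tcp_pos: [504.7, 164.4, 204.0]
tool_rot: [0.707, 0.707, -0.001, -0.001]
ft_force: [-0.3, -0.5, -1.2]
grip_width: 27.6
gripper_force: 40.0
```

```bash
python3 - <<'E'
from h import *
s=ctrl.read_state();p,d,c=shot('wrist','w4'); print(s['tcp_pos'],s['ft_force'])
shot('side','side4')
a=cv2.imread('pics/w4.png')[170:330,220:420];b=cv2.imread('pics/side4.png')[200:340,200:375]
cv2.imwrite('pics/c4.png',np.hstack([cv2.resize(a,(400,320),interpolation=2),cv2.resize(b,(400,320),interpolation=2)]))
E
```

```text
[504.73079547 164.35083843 204.03700534] [-0.34765657 -0.45602204 -1.23758192]
```

View pics/c4.png

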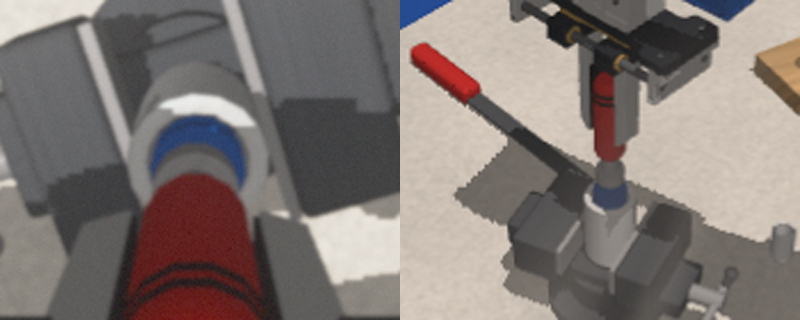

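The crops show the foot just above the cap and the rim still partly visible. I'll check the offset numerically.

```bash
cat > rel.py <<'E'
from m import *
from scipy.optimize import least_squares
def fit(P,R):
    return least_squares(lambda c:np.hypot(P[:,0]-c[0],P[:,1]-c[1])-R,np.median(P[:,:2],0)-[0,5],loss='soft_l1').x
z=np.load('pics/w4.npz');W,r,w,b,g,c=blobs('w4',(0,0,640,480),(0,0,640,480))
M=np.zeros(r.shape,bool);M[190:300,260:380]=True
P=W[M&b];P=P[(P[:,2]>125)&(P[:,2]<150)];print('blue',len(P),P.min(0),P.max(0))
Vv=z['p'].min(-1)
rim=(abs(W[...,2]-128.4)<2)&M&~b&(np.hypot(W[...,0]-504,W[...,1]-163.5)<30)
ps=W[rim];rad=lambda c:np.hypot(*(ps[:,:2]-c).T)
# cylinder side & rim outer edge: side wall points below rim
S=W[M&(W[...,2]>104)&(W[...,2]<126)&(np.hypot(W[...,0]-504,W[...,1]-163.5)<28)]
print('rim',len(ps),ps.min(0),ps.max(0))
F=W[M&~r&~b&(W[...,2]>146)&(W[...,2]<163)];F=F[np.hypot(F[:,0]-504,F[:,1]-163.5)<20]
print('foot',len(F),F.min(0),F.max(0)); lo=F[(F[:,2]<159)];print(len(lo),fit(lo,13) if len(lo)>5 else '')
H=W[M&r&(W[...,2]>185)&(W[...,2]<240)];print('handle',len(H),fit(H,14))
for t in((0,360),):
    o=[]
    for a in np.radians(np.arange(0,360,10)):
        q=ps[abs(np.angle(np.exp(1j*(np.arctan2(ps[:,1]-163.5,ps[:,0]-504)-a))))<.087]
        if len(q)>3:o.append((q[np.hypot(q[:,0]-504,q[:,1]-163.5).argmax(),:2]))
    o=np.array(o);print('rim outer',len(o),circ(o),fit(o,24)+0)
E
python3 rel.py
```

```text
blue 447 [489.56467669 160.36980825 125.31703866] [518.54058133 178.72867552 138.93884665]
rim 1380 [480.85879786 146.90141879 126.42510023] [527.81665286 187.23344725 130.39898252]
foot 527 [490.62807211 163.4957248  148.82447867] [516.09677781 176.522661   162.99048762]
136 [503.42716947 162.99620926]
handle 1824 [503.5006178  163.05386526]
rim outer 27 (array([504.36593236, 163.51367723]), np.float64(23.614242560159216)) [504.36926514 163.1929307 ]
```

Call:
send_rows(deltas=[[0.022,0.008,0,0,0,0],[0,0,-0.05,0,0,0],[0,0,-0.05,0,0,0],[0,0,-0.05,0,0,0],[0,0,-0.05,0,0,0],[0,0,-0.025,0,0,0],[0,0,-0.025,0,0,0],[0,0,0,0,0,0],[0,0,0,0,0,0],[0,0,0,0,0,0]])

```text
t: 10.45
tcp_pos: [506.3, 165.1, 195.6]
tool_rot: [0.707, 0.707, 0.0, 0.0]
ft_force: [-0.1, 0.1, -2.0]
grip_width: 27.3
gripper_force: 40.0
```

Call:
send_rows(deltas=[[0,0,-0.015,0,0,0],[0,0,-0.015,0,0,0],[0,0,-0.015,0,0,0],[0,0,-0.015,0,0,0],[0,0,-0.015,0,0,0],[0,0,-0.015,0,0,0],[0,0,-0.01,0,0,0],[0,0,0,0,0,0],[0,0,0,0,0,0],[0,0,0,0,0,0]])

```text
t: 11.7
tcp_pos: [506.3, 165.1, 191.6]
tool_rot: [0.707, 0.707, 0.0, 0.0]
ft_force: [-0.8, -0.1, -0.8]
grip_width: 27.4
gripper_force: 40.0
```

```bash
python3 - <<'E'
from h import *
p,d,c=shot('side','side5');shot('wrist','w5')
print(ctrl.read_state()['ft_force'])
a=cv2.imread('pics/w5.png')[170:330,220:420];b=cv2.imread('pics/side5.png')[240:320,245:345]
cv2.imwrite('pics/c5.png',np.hstack([cv2.resize(a,(400,320),interpolation=2),cv2.resize(b,(400,320),interpolation=2)]))
E
```

```text
[-0.36941914  1.18185101  0.21790637]
```

View pics/c5.png

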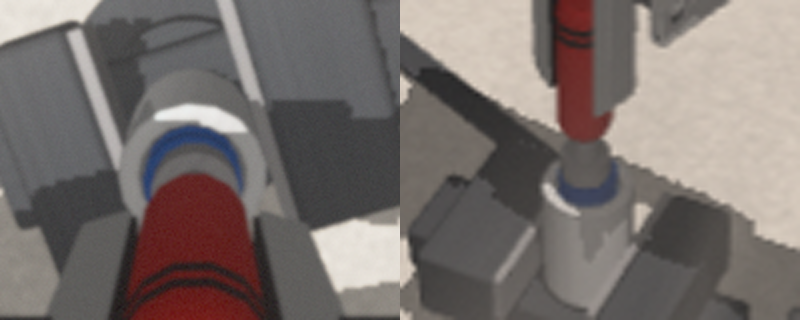

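The foot is seated over the boss, concentric with it, and contact has just begun. I'll press on gently.

Call:
send_rows(deltas=[[0,0,-0.015,0,0,0],[0,0,-0.015,0,0,0],[0,0,-0.015,0,0,0],[0,0,-0.015,0,0,0],[0,0,-0.015,0,0,0],[0,0,-0.015,0,0,0],[0,0,-0.01,0,0,0],[0,0,0,0,0,0],[0,0,0,0,0,0],[0,0,0,0,0,0]])

```text
t: 13.05
tcp_pos: [506.3, 165.1, 187.6]
tool_rot: [0.707, 0.707, 0.0, 0.0]
ft_force: [0.0, 0.2, 0.1]
grip_width: 27.4
gripper_force: 40.0
```

Call:
send_rows(deltas=[[0,0,-0.01,0,0,0],[0,0,-0.01,0,0,0],[0,0,-0.01,0,0,0],[0,0,-0.01,0,0,0],[0,0,-0.01,0,0,0],[0,0,0,0,0,0],[0,0,0,0,0,0],[0,0,0,0,0,0],[0,0,0,0,0,0],[0,0,0,0,0,0]])

```text
t: 14.3
tcp_pos: [506.3, 165.1, 185.5]
tool_rot: [0.707, 0.707, 0.0, 0.0]
ft_force: [-0.7, -0.1, 0.9]
grip_width: 27.3
gripper_force: 40.0
```

Call:
send_rows(deltas=[[0,0,-0.0125,0,0,0],[0,0,-0.0125,0,0,0],[0,0,-0.0125,0,0,0],[0,0,-0.0125,0,0,0],[0,0,-0.0125,0,0,0],[0,0,-0.0125,0,0,0],[0,0,0,0,0,0],[0,0,0,0,0,0],[0,0,0,0,0,0],[0,0,0,0,0,0]])

```text
t: 15.55
tcp_pos: [506.3, 165.1, 182.8]
tool_rot: [0.707, 0.707, 0.0, 0.0]
ft_force: [-1.2, 0.0, 4.4]
grip_width: 27.4
gripper_force: 40.0
```

Call:
send_rows(deltas=[[0,0,-0.01,0,0,0],[0,0,-0.01,0,0,0],[0,0,-0.01,0,0,0],[0,0,-0.01,0,0,0],[0,0,-0.01,0,0,0],[0,0,0,0,0,0],[0,0,0,0,0,0],[0,0,0,0,0,0],[0,0,0,0,0,0],[0,0,0,0,0,0]])

```text
t: 16.8
tcp_pos: [506.5, 165.2, 181.3]
tool_rot: [0.707, 0.707, 0.0, 0.0]
ft_force: [-2.2, -0.4, 5.7]
grip_width: 27.9
gripper_force: 40.0
```

Call:
send_rows(deltas=[[0,0,-0.01,0,0,0],[0,0,-0.01,0,0,0],[0,0,-0.01,0,0,0],[0,0,-0.01,0,0,0],[0,0,0,0,0,0],[0,0,0,0,0,0],[0,0,0,0,0,0],[0,0,0,0,0,0],[0,0,0,0,0,0],[0,0,0,0,0,0]])

```text
t: 18.05
tcp_pos: [506.5, 165.2, 179.9]
tool_rot: [0.707, 0.707, 0.001, 0.0]
ft_force: [-2.1, 0.1, 6.2]
grip_width: 27.4
gripper_force: 40.0
```

Call:
send_rows(deltas=[[0,0,-0.01,0,0,0],[0,0,-0.01,0,0,0],[0,0,-0.01,0,0,0],[0,0,0,0,0,0],[0,0,0,0,0,0],[0,0,0,0,0,0],[0,0,0,0,0,0],[0,0,0,0,0,0],[0,0,0,0,0,0],[0,0,0,0,0,0]])

```text
t: 19.3
tcp_pos: [506.0, 165.0, 177.3]
tool_rot: [0.707, 0.707, -0.0, -0.0]
ft_force: [1.5, 0.1, -1.3]
grip_width: 27.8
gripper_force: 40.0
```

The force dropped, so the cap has clicked. I'll follow down to bear on it lightly.

Call:
send_rows(deltas=[[0,0,-0.005,0,0,0],[0,0,-0.005,0,0,0],[0,0,-0.005,0,0,0],[0,0,-0.005,0,0,0],[0,0,-0.005,0,0,0],[0,0,0,0,0,0],[0,0,0,0,0,0],[0,0,0,0,0,0],[0,0,0,0,0,0],[0,0,0,0,0,0]])

```text
t: 20.55
tcp_pos: [506.3, 165.1, 176.6]
tool_rot: [0.707, 0.707, -0.0, 0.0]
ft_force: [0.2, -0.5, -0.9]
grip_width: 27.7
gripper_force: 40.0
```

Call:
send_rows(deltas=[[0,0,-0.005,0,0,0],[0,0,-0.005,0,0,0],[0,0,-0.005,0,0,0],[0,0,-0.005,0,0,0],[0,0,-0.005,0,0,0],[0,0,0,0,0,0],[0,0,0,0,0,0],[0,0,0,0,0,0],[0,0,0,0,0,0],[0,0,0,0,0,0]])

```text
t: 21.8
tcp_pos: [506.3, 165.1, 175.7]
tool_rot: [0.707, 0.707, 0.0, 0.0]
ft_force: [0.8, -0.2, -0.8]
grip_width: 27.8
gripper_force: 40.0
```

Call:
send_rows(deltas=[[0,0,-0.005,0,0,0],[0,0,-0.005,0,0,0],[0,0,-0.005,0,0,0],[0,0,-0.005,0,0,0],[0,0,-0.005,0,0,0],[0,0,0,0,0,0],[0,0,0,0,0,0],[0,0,0,0,0,0],[0,0,0,0,0,0],[0,0,0,0,0,0]])

```text
t: 23.05
tcp_pos: [506.3, 165.1, 174.8]
tool_rot: [0.707, 0.707, 0.0, 0.0]
ft_force: [-0.6, 0.0, 0.4]
grip_width: 27.5
gripper_force: 40.0
```

Call:
send_rows(deltas=[[0,0,-0.004,0,0,0],[0,0,-0.004,0,0,0],[0,0,-0.004,0,0,0],[0,0,-0.004,0,0,0],[0,0,0,0,0,0],[0,0,0,0,0,0],[0,0,0,0,0,0],[0,0,0,0,0,0],[0,0,0,0,0,0],[0,0,0,0,0,0]])

```text
t: 24.3
tcp_pos: [506.3, 165.1, 174.1]
tool_rot: [0.707, 0.707, 0.0, 0.0]
ft_force: [-1.3, 0.3, 1.7]
grip_width: 27.7
gripper_force: 40.0
```

Call:
send_rows(deltas=[[0,0,-0.004,0,0,0],[0,0,-0.004,0,0,0],[0,0,-0.004,0,0,0],[0,0,-0.004,0,0,0],[0,0,0,0,0,0],[0,0,0,0,0,0],[0,0,0,0,0,0],[0,0,0,0,0,0],[0,0,0,0,0,0],[0,0,0,0,0,0]])

```text
t: 25.55
tcp_pos: [506.3, 165.1, 174.0]
tool_rot: [0.707, 0.707, 0.0, 0.0]
ft_force: [-1.9, -0.2, 5.3]
grip_width: 27.5
gripper_force: 40.0
```

Call:
send_rows(deltas=[[0,0,0.02,0,0,0],[0,0,0.08,0,0,0],[0,0,0.2,0,0,0],[0,0,0.3,0,0,0],[0,0,0.4,0,0,0],[0,0,0.4,0,0,0],[0,0,0.4,0,0,0],[0,-0.4,0,0,0,0],[0,-0.5,0,0,0,0],[0,-0.5,0,0,0,0]])

```text
t: 26.8
tcp_pos: [505.9, 107.5, 244.8]
tool_rot: [0.707, 0.707, -0.001, -0.0]
ft_force: [-0.6, 1.3, -1.7]
grip_width: 27.6
gripper_force: 40.0
```

Call:
send_rows(deltas=[[0,-0.25,0,0,0,0],[0,0,0,0,0,0],[0,0,0,0,0,0],[0,0,0,0,0,0],[0,0,0,0,0,0],[0,0,0,0,0,0],[0,0,0,0,0,0],[0,0,0,0,0,0],[0,0,0,0,0,0],[0,0,0,0,0,0]])

```text
t: 28.05
tcp_pos: [506.3, 99.1, 245.4]
tool_rot: [0.707, 0.707, 0.0, 0.0]
ft_force: [0.4, 0.3, -1.4]
grip_width: 27.9
gripper_force: 40.0
```

```bash
python3 - <<'E'
from m import *
shot('wrist','w6');s=ctrl.read_state();print(s['tcp_pos'],s['ft_force'])
W,r,w,b,g,c=blobs('w6',(270,230,370,380),(270,90,360,200))
P=W[b];print('blue',len(P),np.percentile(P,[2,50,98],axis=0).round(1).tolist())
T=P[abs(P[:,2]-np.median(P[:,2]))<3];A=np.c_[T[:,:2],np.ones(len(T))];print('tilt',np.linalg.lstsq(A,T[:,2],rcond=None)[0][:2])
a=cv2.imread('pics/w6.png')[60:300,220:420];cv2.imwrite('pics/c6.png',cv2.resize(a,(500,600),interpolation=2))
E
```

```text
[506.24643064  99.0929638  245.44259829] [ 0.16329058 -0.11764866 -1.84296237]
blue 1283 [[491.2, 150.0, 117.9], [504.7, 163.4, 119.4], [517.8, 176.4, 125.0]]
tilt [-0.00272551 -0.00422065]
```

View pics/c6.png

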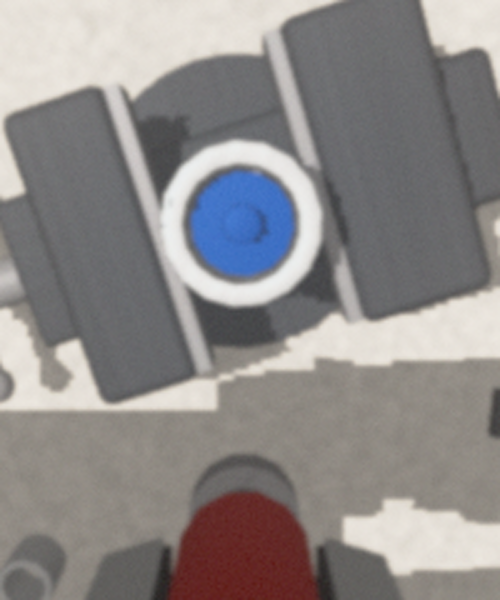

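The cap stays home by itself: its top is 17 mm lower than at the start, level and centred in the rim. Now I'll take the tool back.

Call:
send_rows(deltas=[[0.045,-0.25,0,0,0,0],[0.15,-0.7,0,0,0,0],[0.15,-0.8,0,0,0,0],[0.15,-0.8,0,0,0,0],[0.15,-0.8,0,0,0,0],[0.15,-0.8,0,0,0,0],[0.15,-0.8,0,0,0,0],[0.15,-0.8,0,0,0,0],[0.15,-0.4,0,0,0,0],[0,-0.2,0,0,0,0]])

```text
t: 29.35
tcp_pos: [556.2, -155.7, 245.1]
tool_rot: [0.707, 0.707, 0.0, -0.0]
ft_force: [0.1, 0.5, -1.2]
grip_width: 27.8
gripper_force: 40.0
```

Call:
send_rows(deltas=[[0,-0.15,0,0,0,0],[0,0,0,0,0,0],[0,0,0,0,0,0],[0,0,0,0,0,0],[0,0,0,0,0,0],[0,0,0,0,0,0],[0,0,0,0,0,0],[0,0,0,0,0,0],[0,0,0,0,0,0],[0,0,0,0,0,0]])

```text
t: 30.6
tcp_pos: [556.0, -160.9, 245.4]
tool_rot: [0.707, 0.707, 0.0, 0.0]
ft_force: [-0.2, 0.7, -2.2]
grip_width: 27.3
gripper_force: 40.0
```

```bash
cat > st.py <<'E'
from m import *
import sys
def fit(P,R):
    from scipy.optimize import least_squares
    return least_squares(lambda c:np.hypot(P[:,0]-c[0],P[:,1]-c[1])-R,np.median(P[:,:2],0)-[0,5],loss='soft_l1').x
f=sys.argv[1]
shot('wrist',f);s=ctrl.read_state();print(s['tcp_pos'])
W,r,w,b,g,c=blobs(f,(0,0,640,480),(0,0,1,1))
T=W[abs(W[...,2]-28)<4];T=T[(abs(T[:,0]-556)<75)&(abs(T[:,1]+222)<75)];print('stand',len(T),np.median(T[:,2]),cv2.minAreaRect(T[:,:2].astype(np.float32)))
for lo,hi,R in((-60,-38,13),(-15,35,14)):
    z=W[...,2]-s['tcp_pos'][2];m=(z>lo)&(z<hi)&(np.hypot(W[...,0]-s['tcp_pos'][0]+1.3,W[...,1]-s['tcp_pos'][1]+1.4)<16)
    q=W[m&(r if R==14 else ~r)]
    if R==13: q=q[q[:,2]<s['tcp_pos'][2]-46]
    print(R,len(q),fit(q,R))
H=W[(abs(W[...,2]-10)<4)];H=H[np.hypot(H[:,0]-556,H[:,1]+222)<20];print('hole',len(H),H.min(0),H.max(0)) if len(H) else 0
E
python3 st.py w7
```

```text
[ 556.06367467 -160.91450513  245.39738338]
stand 2976 27.773183607577305 ((558.1865234375, -215.63931274414062), (76.64311218261719, 90.17524719238281), 73.20454406738281)
13 119 [ 554.88406093 -162.28361596]
14 1371 [ 554.70553997 -162.20679913]
```

Call:
send_rows(deltas=[[0,-0.2,0,0,0,0],[0,-0.5,0,0,0,0],[0,-0.6,0,0,0,0],[0,-0.6,0,0,0,0],[0,-0.6,0,0,0,0],[0,-0.5,0,0,0,0],[0,-0.2,0,0,0,0],[0,0,0,0,0,0],[0,0,0,0,0,0],[0,0,0,0,0,0]])

```text
t: 31.9
tcp_pos: [556.2, -288.0, 245.7]
tool_rot: [0.707, 0.708, 0.0, 0.0]
ft_force: [-0.0, 0.3, -0.8]
grip_width: 27.6
gripper_force: 40.0
```

```bash
python3 st.py w8
```

```text
[ 556.22995517 -288.13482176  245.7032919 ]
stand 7813 27.599096848636353 ((556.03955078125, -222.09994506835938), (90.60688018798828, 90.37838745117188), 73.20494842529297)
13 120 [ 555.10090872 -289.42268454]
14 124 [ 554.78568559 -289.34101643]
hole 919 [ 539.45193489 -239.29626891    6.71435545] [ 573.00975368 -205.79667489   13.98291571]
```

Call:
send_rows(deltas=[[0.025,0.2,0,0,0,0],[0,0.4,0,0,0,0],[0,0.5,0,0,0,0],[0,0.4,0,0,0,0],[0,0.18,0,0,0,0],[0,0,-0.5,0,0,0],[0,0,-0.7,0,0,0],[0,0,-0.8,0,0,0],[0,0,-0.8,0,0,0],[0,0,-0.4,0,0,0]])

```text
t: 33.2
tcp_pos: [556.0, -221.1, 115.1]
tool_rot: [0.707, 0.707, -0.001, -0.002]
ft_force: [-0.6, -0.1, -2.1]
grip_width: 27.4
gripper_force: 40.0
```

Call:
send_rows(deltas=[[0,0,0,0,0,0],[0,0,0,0,0,0],[0,0,-0.2,0,0,0],[0,0,-0.2,0,0,0],[0,0,-0.2,0,0,0],[0,0,-0.2,0,0,0],[0,0,-0.2,0,0,0],[0,0,-0.1,0,0,0],[0,0,0,0,0,0],[0,0,0,0,0,0]])

```text
t: 34.45
tcp_pos: [557.3, -221.8, 73.8]
tool_rot: [0.707, 0.707, 0.0, 0.0]
ft_force: [0.7, -0.4, -0.9]
grip_width: 26.8
gripper_force: 40.0
```

Call:
send_rows(deltas=[[0,0,-0.05,0,0,0],[0,0,-0.05,0,0,0],[0,0,-0.025,0,0,0],[0,0,-0.025,0,0,0],[0,0,-0.02,0,0,0],[0,0,0,0,0,0],[0,0,0,0,0,0],[0,0,0,0,0,0],[0,0,0,0,0,0],[0,0,0,0,0,0]])

```text
t: 35.7
tcp_pos: [557.1, -221.7, 66.6]
tool_rot: [0.707, 0.707, 0.0, 0.0]
ft_force: [0.2, -0.6, -2.1]
grip_width: 27.5
gripper_force: 40.0
```

Not touching the floor yet, so down another 1 mm and then release.

Call:
send_rows(deltas=[[0,0,-0.008,0,0,0],[0,0,-0.008,0,0,0],[0,0,-0.008,0,0,0],[0,0,0,0,0,0],[0,0,0,0,0,0],[0,0,0,0,0,0],[0,0,0,0,0,0],[0,0,0,0,0,0],[0,0,0,0,0,0],[0,0,0,0,0,0]])

```text
t: 36.95
tcp_pos: [557.1, -221.7, 65.7]
tool_rot: [0.707, 0.707, 0.0, 0.0]
ft_force: [-0.2, 0.1, -1.1]
grip_width: 27.4
gripper_force: 40.0
```

Call:
send_rows(deltas=[[0,0,0,0,0,0],[0,0,0,0,0,0],[0,0,0,0,0,0],[0,0,0,0,0,0],[0,0,0,0,0,0],[0,0,0,0,0,0],[0,0,0,0,0,0],[0,0,0,0,0,0],[0,0,0,0,0,0],[0,0,0,0,0,0]], fingers=0)

```text
t: 38.2
tcp_pos: [557.0, -221.7, 65.6]
tool_rot: [0.707, 0.707, 0.0, 0.0]
ft_force: [-0.3, 0.1, 0.8]
grip_width: 93.8
gripper_force: 0.0
```

Call:
send_rows(deltas=[[0,0,0.2,0,0,0],[0,0,0.4,0,0,0],[0,0,0.5,0,0,0],[0,0,0.5,0,0,0],[0,0,0.5,0,0,0],[0,0,0.5,0,0,0],[0,0,0.5,0,0,0],[0,0,0.4,0,0,0],[0,0,0,0,0,0],[0,0,0,0,0,0]])

```text
t: 39.45
tcp_pos: [556.8, -221.6, 205.1]
tool_rot: [0.707, 0.707, -0.0, -0.0]
ft_force: [-0.0, 0.3, -0.5]
grip_width: 93.6
gripper_force: 0.0
```

```bash
python3 - <<'E'
from m import *
shot('wrist','w9');shot('side','side9');print(ctrl.read_state()['tcp_pos'],ctrl.read_state()['t'])
W,r,w,b,g,c=blobs('w9',(240,150,400,300),(0,0,1,1))
P=W[r];Z=P[:,2];print(P.min(0),P.max(0))
for lo,hi in((50,75),(75,95),(108,135)):
    q=P[(Z>lo)&(Z<hi)];print(lo,len(q),circ(q) if len(q)>9 else '')
t=P[Z>Z.max()-8];print('top',cv2.minEnclosingCircle(t[:,:2].astype(np.float32)))
T=W[w];T=T[abs(T[:,2]-28)<6];print('stand',cv2.minAreaRect(T[:,:2].astype(np.float32)))
a=cv2.imread('pics/w9.png')[120:320,220:420];b=cv2.imread('pics/side9.png')[170:330,260:420]
cv2.imwrite('pics/c9.png',np.hstack([cv2.resize(a,(400,400)),cv2.resize(b,(400,400))]))
E
```

```text
[ 556.56880969 -221.4349303   204.39617878] 39.55
[ 543.99488985 -231.95851195   54.02539571] [ 567.40385911 -208.9880597   127.37140547]
50 61 (array([ 555.84415731, -222.68394848]), np.float64(13.463314027638667))
75 74 (array([ 555.93429544, -222.39361043]), np.float64(13.317112296838916))
108 860 (array([ 556.10425344, -220.38402101]), np.float64(7.9858734463216825))
top ((555.862060546875, -220.64520263671875), 11.755643844604492)
stand ((556.1350708007812, -222.39846801757812), (90.40923309326172, 90.32809448242188), 73.21356201171875)
```

View pics/c9.png

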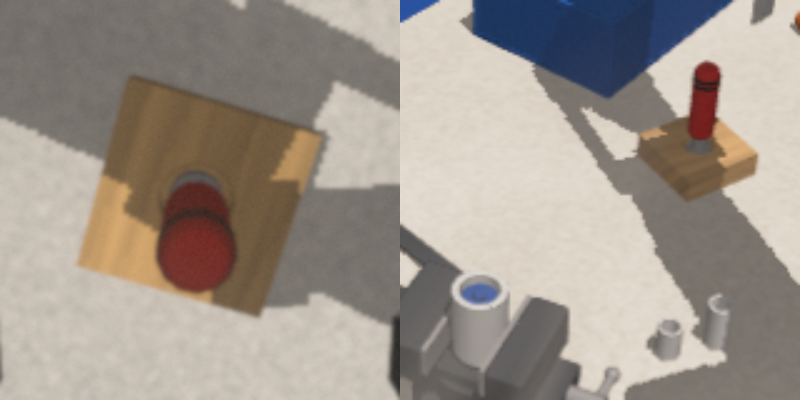

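The tool stands upright, centred in its hole with its top at 127 mm as before. The cap is still down in the cylinder and the gripper is clear.

```bash
python3 -c "
from rig import ctrl
print(ctrl.sign_off())"
```

```text
the job is handed in; nothing more can be done
None
```

The cap clicked home at about 8 N by the wrist sensor (read between moves) and stayed about 17 mm down and level; the tool is back upright in its stand and the job was handed in at about 40 s, with no verdict returned.

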